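# Start the lid screw of a centrifuge rotor in its thread

## Task

Lay the hex key that lies across the rotor's lid flat in the long compartment of the tray, then stand the knobbed lid screw from the tray's socket upright in the lid's centre hole. Without pressing hard, turn it backward (anticlockwise seen from above) until you feel it drop off the end of the thread, then forward (clockwise) one full turn, taking fresh grips as you need, so that it is safely started. Finish still holding the started screw by its knob, and leave the other things on the worktop where they are.

Things in the scene. Friction and masses are not known exactly. Their poses are not given: they have to be found in the camera images.
- hex_key: L-shaped dark steel hex key, 10 mm across flats, lying flat, 0.1 kg. Long arm 130 mm, from x -65 to +65; at the +x end a short arm bends to +y and ends 27 mm from the long arm's axis. Short arm centre line 65 mm from the origin. Origin: on the underside, below the middle of the long arm (grip there, across the arm). At the start it lies across the rotor's lid, over the centre hole
- tray: grey plastic accessory tray, fixed, 158 (x) x 132 (y) mm, walls 18 mm high and 4 mm thick, floor 4 mm thick. Origin: centre of its underside. The +y half is the long compartment, 150 x 70 mm; the -y half holds the socket block and a small bin with two rubber rings
- tray_long (a point): centre of the inner floor of the long compartment (150 mm along the tray's x, 70 mm along its y, walls 14 mm above this floor). The key fits with its long arm along the tray's x, either way round: aim the middle of the long arm at this point, within 8 mm
- tray_socket (a point): centre of the top of the socket block (52 x 48 mm, 44 mm above the worktop), whose 33 mm hole holds the lid screw upright at the start
- lid_screw: upright lid screw, about 0.12 kg. Origin: on its axis at the thread's lower end. Below: nose 12 mm long, tapering from 21 to 11 mm. Above: coarse right-hand two-start thread, 30 mm across, 18 mm long, 12 mm a turn (its two starts half a turn apart), 21 mm core; flange 44 mm across at 26 to 30 mm, which rests on the socket block at the start; black round fluted knob 40 mm across at 30 to 54 mm
- screw_knob (a point): middle of the screw's knob, on the axis, 42 mm above the screw's origin and 12 mm below the knob's top: where to grip
- rotor: aluminium centrifuge rotor under its flat aluminium lid, fixed on a plastic rest; 161 mm across, top of the lid 64 mm above the origin (flat out to 70 mm from the axis). Origin: centre of its underside on the worktop. In the middle of the lid a 33 mm hole with the threaded boss, open 38 mm deep
- rotor_mouth (a point): on the rotor's axis, 62 mm above the worktop, 2 mm below the lid's top: height of the upper ends of the boss's two thread ridges, which begin half a turn apart and slope down clockwise, 12 mm a turn; 23.4 mm are free between them, so the screw has 1 mm play each way. A screw set in at any angle rests on the ridges with its origin 0 to 6 mm below this point
- rotor_thread (a point): on the rotor's axis, 6 mm below rotor_mouth: the screw's origin is here just after the drop. Turned anticlockwise the resting screw rides up to rotor_mouth and then, within half a turn at most, falls 6 mm off the ridges' ends to this point (a gripper that holds it must let it down). From here clockwise it passes under the ridges and goes down 12 mm a turn
- timer: white lab timer, 64 x 64 x 19 mm, to be left alone; origin under its centre
- marker: marker pen, 136 mm long, 16 mm thick, lying, to be left alone; origin under its centre
- dropper_a: dropper bottle, 25 mm across, 58 mm high, to be left alone; origin under its centre
- centrifuge: large bench centrifuge, fixed, right of the work: 0.45 m wide and 0.25 m high, its front at x = 0.47, its left side at y = -0.10, origin under its middle, its open lid standing up at the back. The gripper starts in front of it: lift or draw in the arm before swinging left past its front
Things that resemble listed ones, but are neither listed nor needed, are in the scene too. Leave any orange look-alike of the lid_screw alone.

How it is judged:
By the outcome, as a careful person would: the job done as asked, in the order asked, and still so for the second after the job is handed in, while the arm keeps its last pose, push and grip.
It also fails if it takes over 72 s, if anything falls off the work surface, if the arm or the gripper's body presses on something with over 40 N, if the wrist force passes 120 N, or if a joint passes its speed limit or range.

## Robot

A 6-joint arm with a two-finger parallel gripper is mounted at the origin on a cart in front of the work surface, level with it; the furniture and walls round the work are solid. World frame = base frame: x ahead of the robot, y to its left, z up, the work surface at z = 0. Lengths are in m, angles in degrees, forces in N, time in s.
With the tool pointing down it reaches from about 0.3 to 0.875 m from the base axis. Payload 6.4 kg.
Tool frame: the origin (TCP) lies midway between the tips of the shut fingers; the grasp point (between the pads) lies 19 mm behind it; z points along the fingers, y is the line along which they close (so a half turn about z gives the same grasp; the last joint's range is limited). The gripper opens to 88 mm and grips with 3 to 60 N. Pads are 18 mm wide; open, the fingers measure 123 mm over their backs; the gripper's body (75 mm by 187 mm) begins 45 mm behind the grasp point.
Start: joints at [-77.538, 10.359, 92.074, -0, 77.567, -11.82], TCP at [0.236, -0.524, 0.208] pointing down, gripper open.
Joint ranges: [-171.53, 171.53], [-51.25, 118.39], [17.06, 147.69], [-65.23, 245.23], [0, 150.52], [-178.68, 178.68]. Speed limits (degrees/s): [147.25, 147.25, 172.46, 180, 180, 180].

## Interface

Orientations are given as [roll, pitch, yaw] about the fixed x, y, z axes, in that order (R = Rz(yaw) Ry(pitch) Rx(roll)).
In Python, from workcell import manip gives the robot as it stands.
- The arm moves only by the tool move_arm, never from a script. Its argument "rows" is a list of rows, each an object of numbers: "hand": the gripper's target within -1 to 1 (shut at 1, half-way at 0, fully open at -1); "dx", "dy", "dz": the shift along the tool's x, y, z each as a share of 40 mm, from -1 to 1; "spin": the turn about the tool's z as a share of 180 degrees, from -1 to 1. In form: [{"hand": .., "dx": .., "dy": .., "dz": .., "spin": ..}, ...]. A call has 1 to 8 rows; each row shifts and turns the commanded pose from where the row before left it, along the tool's axes as they then stand; what a row does not reach is not made up. A row lasts 1/8 s, in which the tool goes at most 62.5 mm and 10.7 degrees, less where a joint would pass 70% of its speed; a pose out of reach is approached as far as the arm can. A call with a number of a shift or a turn outside -1 to 1 is refused whole. A call with a gripper value outside its range is refused whole. The fingers move at their own pace and stop on an object; "force" is the grip in N (left out, the last holds). Time passes only in rows, so rows that do not move let the fingers close. It gives the time, the measured TCP pose, the force, the opening and the grip force at its end, in the units of the state.
- manip.get_state(): the state, without advancing time (a new reading comes with each control period).
- manip.capture(name): name is "scene" or "side" or "wrist"; returns a dict with "color" (400x640x3 uint8, red, green, blue), "mtx" (3x3 intrinsics, pixels), "world_to_cam" (4x4, takes a point from world to camera coordinates); the wrist camera has in their place "mount" (4x4, takes a point from camera to tool coordinates, whose origin is the TCP and whose axes are the flange's). Camera axes: x right, y down, z forward; pixel columns grow to the right and rows downward; lengths in m; the calibration is good to about 2 mm. A picture is of the moment at which its call begins: read the wrist's pose just before it. There is no depth.
- manip.close_job(): hands the job in; it is judged then, once.
The state is a dict: "time_s": time; "qpos": joint angles; "joint_velocities": joint speeds; "tau": joint torques, N m; "ee_pos": TCP position; "eef_rot": TCP orientation; "contact_force": force on the tool from outside, world axes, zero at the start; "torque": the same for the moment, N m; "gripper_width": finger opening in m; "gripper_force": force on a finger pad.
Only numpy, scipy, OpenCV 4.12 (cv2) and the standard library are available. Lean on these libraries where they do the work, as an engineer would, in place of code of your own. Each camera call takes 0.05 s, during which the arm holds its last target. There are 200 camera calls.

## Working session

There is one attempt and no reset: what is moved stays moved. The work goes in short steps, Python scripts to look and compute and a tool call to move; the robot and the scene stay as the last step left them, time stands still between calls to the robot, and variables do not carry over. Pictures are saved under pics/ and viewed, at most 10 in all, crops included, and the job is handed in when it is done.

Besides the shell and the picture viewer there is one more tool, called after ">>>" in YAML: its name, and indented under it one key for each argument. move_arm: Moves the arm, as the interface text tells. Its arguments: {"type":"object","properties":{"rows":{"type":"array"},"force":{"type":"number"}},"required":["rows"]}

```bash
mkdir -p pics; python3 - <<'E'
from workcell import manip
import cv2
s=manip.get_state();print(s)
for n in("scene","side"):
    c=manip.capture(n);cv2.imwrite(f"pics/{n}0.png",c["color"][:,:,::-1]);print(n,c["mtx"].tolist(),c["world_to_cam"].round(4).tolist())
c=manip.capture("wrist");print(c["mtx"].tolist(),c["mount"].round(4).tolist())
E
```

```text
{'time_s': 0.0, 'qpos': array([-7.75382859e+01,  1.03982345e+01,  9.21308199e+01, -1.98892718e-03,
        7.75645728e+01, -1.18190535e+01]), 'joint_velocities': array([ 0.01911941,  0.02030088,  0.01737888, -0.04217656, -0.04992206,
        0.01638311]), 'tau': array([-2.91346114e-04, -4.33875060e+01, -3.41841960e+01,  7.01659243e-02,
        3.84018815e-02, -1.30374624e-04]), 'ee_pos': array([ 0.23633558, -0.52356776,  0.20715312]), 'eef_rot': array([-1.79907960e+02, -1.72764615e-02,  2.42811836e+01]), 'contact_force': array([0.43213124, 0.62895399, 0.25815434]), 'torque': array([ 0.02554412,  0.01006478, -0.01150042]), 'gripper_force': 0.0, 'gripper_width': 0.08795597861551688}
scene [[514.2355991967661, 0.0, 318.14984379692123], [0.0, 514.2355991967661, 191.2012524581031], [0.0, 0.0, 1.0]] [[0.4777, -0.8784, -0.011, -0.2827], [-0.6032, -0.3189, -0.7311, 0.3646], [0.6387, 0.3559, -0.6822, 1.1274], [0.0, 0.0, 0.0, 1.0]]
side [[421.62971560447005, 0.0, 322.54347098904884], [0.0, 421.62971560447005, 192.6570560614949], [0.0, 0.0, 1.0]] [[-0.4662, -0.8847, 0.0004, 0.2383], [-0.3769, 0.1982, -0.9048, 0.2907], [0.8004, -0.422, -0.4258, 0.7272], [0.0, 0.0, 0.0, 1.0]]
[[324.1965745751723, 0.0, 318.7659333588435], [0.0, 324.1965745751723, 199.33434661289573], [0.0, 0.0, 1.0]] [[-0.0005, -0.9673, -0.2536, 0.0647], [1.0, -0.0003, -0.0007, 0.0005], [0.0006, -0.2536, 0.9673, -0.1759], [0.0, 0.0, 0.0, 1.0]]
```

View pics/scene0.png

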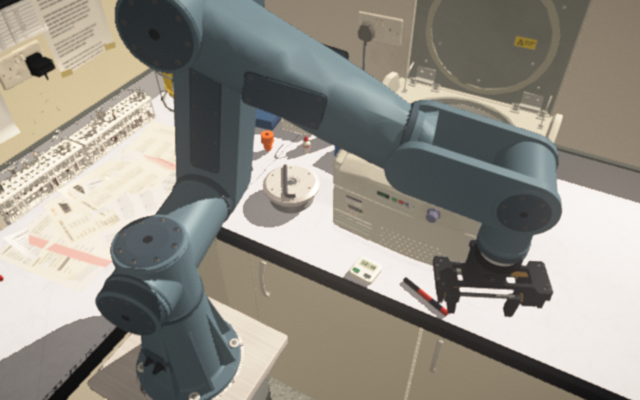

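View pics/side0.png

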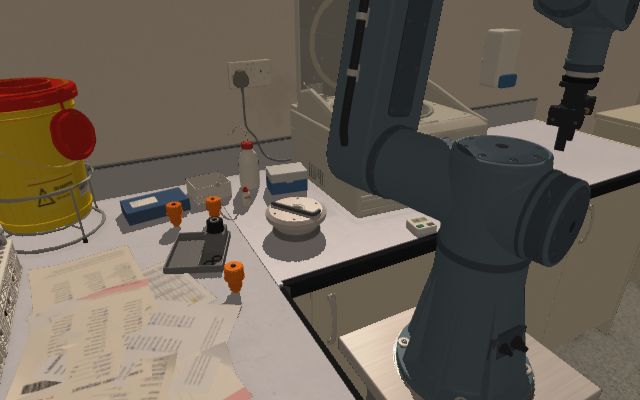

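Scene view: rotor lid at about (291,183), with the key running (284,165)–(290,198). Side view: lid at (297,207), tray at about (198,252), black knob at (214,222), with orange look-alikes at (174,210), (212,203) and (234,275).

```bash
cat > h.py <<'E'
from workcell import manip
import numpy as np, cv2
from scipy.spatial.transform import Rotation as R
def cam(n):
    s=manip.get_state(); c=manip.capture(n)
    if n=="wrist":
        T=np.eye(4);T[:3,:3]=R.from_euler("xyz",s["eef_rot"],degrees=True).as_matrix();T[:3,3]=s["ee_pos"]
        M=T@c["mount"]
    else: M=np.linalg.inv(c["world_to_cam"])
    return c["color"],c["mtx"],M,s
def ray(K,M,u,v,z):
    d=M[:3,:3]@np.linalg.inv(K)@[u,v,1]; o=M[:3,3]
    return (o+d*(z-o[2])/d[2])
E
python3 - <<'E'
from h import *
I,K,M,s=cam("side")
for n,u,v,z in[("rotor",297,207,.064),("keyA",272,203,.07),("keyB",320,212,.07),("knobtop",214,219,.072),("tray c1",182,232,.018),("c2",229,228,.018),("c3",165,268,.018),("c4",222,271,.018),("o1",174,210,.04),("o2",212,203,.04),("o3",234,275,.04)]: print(n,ray(K,M,u,v,z).round(3))
I,K,M,s=cam("scene")
print(ray(K,M,291,183,.064),ray(K,M,284,165,.07),ray(K,M,290,198,.07))
E
```

```text
rotor [0.547 0.057 0.064]
keyA [0.589 0.111 0.07 ]
keyB [0.484 0.022 0.07 ]
knobtop [0.569 0.271 0.072]
tray c1 [0.639 0.342 0.018]
c2 [0.603 0.229 0.018]
c3 [0.495 0.407 0.018]
c4 [0.424 0.297 0.018]
o1 [0.73  0.343 0.04 ]
o2 [0.724 0.24  0.04 ]
o3 [0.368 0.286 0.04 ]
[0.5357428  0.05560989 0.064     ] [0.58776657 0.10989552 0.07      ] [0.47677437 0.02334736 0.07      ]
```

>>> move_arm:
  rows:
    - {"hand": -1, "dx": 0.6, "dy": -0.9, "dz": -0.3, "spin": 0}
    - {"hand": -1, "dx": 0.6, "dy": -0.9, "dz": -0.3, "spin": 0}
    - {"hand": -1, "dx": 0.6, "dy": -0.9, "dz": -0.3, "spin": 0}
    - {"hand": -1, "dx": 0.6, "dy": -0.9, "dz": -0.3, "spin": 0}
    - {"hand": -1, "dx": 0.6, "dy": -0.9, "dz": -0.3, "spin": 0}
    - {"hand": -1, "dx": 0.6, "dy": -0.9, "dz": -0.3, "spin": 0}
    - {"hand": -1, "dx": 0.6, "dy": -0.9, "dz": -0.3, "spin": 0}
    - {"hand": -1, "dx": 0.6, "dy": -0.9, "dz": -0.3, "spin": 0}

```text
time_s: 1.25
ee_pos: [0.293, -0.1813, 0.3044]
eef_rot: [180.0, -0.0, 24.3]
contact_force: [0.8, 0.4, 0.6]
gripper_width: 0.0883
gripper_force: 0.0
```

>>> move_arm:
  rows:
    - {"hand": -1, "dx": 0.9, "dy": -0.9, "dz": -0.1, "spin": 0}
    - {"hand": -1, "dx": 0.9, "dy": -0.9, "dz": -0.1, "spin": 0}
    - {"hand": -1, "dx": 1, "dy": -0.9, "dz": 0, "spin": 0}
    - {"hand": -1, "dx": 1, "dy": -0.8, "dz": 0, "spin": 0}
    - {"hand": -1, "dx": 1, "dy": -0.5, "dz": 0, "spin": 0}
    - {"hand": -1, "dx": 1, "dy": -0.3, "dz": 0, "spin": 0}
    - {"hand": -1, "dx": 1, "dy": -0.1, "dz": 0, "spin": -0.045}
    - {"hand": -1, "dx": 0.5, "dy": 0, "dz": 0, "spin": -0.045}

```text
time_s: 2.25
ee_pos: [0.4865, 0.1016, 0.3115]
eef_rot: [-180.0, 0.0, 40.8]
contact_force: [-0.2, -0.0, 1.1]
gripper_width: 0.0881
gripper_force: 0.0
```

```bash
python3 - <<'E'
from h import *
I,K,M,s=cam("wrist");print(s["ee_pos"],s["eef_rot"])
cv2.imwrite("pics/w1.png",I[:,:,::-1]);np.savez("w1.npz",K=K,M=M)
E
```

```text
[0.48652021 0.10159657 0.31152096] [-1.79968930e+02  2.40500887e-02  4.08344488e+01]
```

View pics/w1.png

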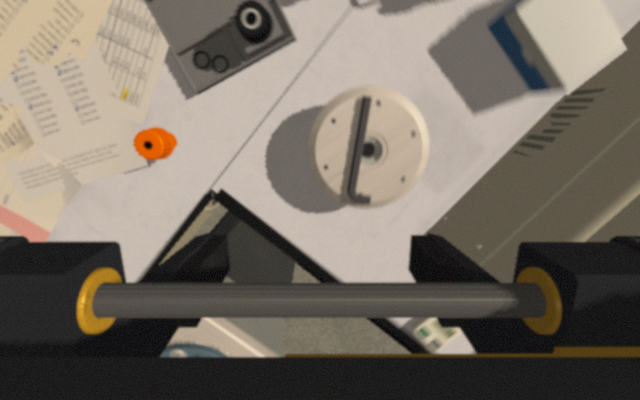

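Wrist view: lid centred about (370,148); key's long arm (365,99)→(353,196), short arm toward (370,200) at the near end; knob top about (253,18); tray's near-left corner at (190,97), near-right corner at (295,42).

```bash
python3 - <<'E'
from h import *
d=np.load("w1.npz");K,M=d["K"],d["M"]
for n,u,v,z in[("rotor",370.5,147,.064),("hole",374,149,.064),("keyfar",365,98,.074),("keybend",353,200,.074),("short end",370,200,.074),("knob",253,18,.094),("tray near L",190,97,.018),("near R",295,42,.018)]: print(n,ray(K,M,u,v,z).round(4))
E
```

```text
rotor [0.5483 0.0662 0.064 ]
hole [0.5493 0.061  0.064 ]
keyfar [0.5868 0.1136 0.074 ]
keybend [0.4822 0.0381 0.074 ]
short end [0.4969 0.0211 0.074 ]
knob [0.5656 0.2648 0.094 ]
tray near L [0.4366 0.2937 0.018 ]
near R [0.5851 0.2283 0.018 ]
```

>>> move_arm:
  rows:
    - {"hand": -1, "dx": 0.25, "dy": 0.65, "dz": 0.9, "spin": 0}
    - {"hand": -1, "dx": 0.25, "dy": 0.65, "dz": 1, "spin": 0}
    - {"hand": -0.8, "dx": 0, "dy": 0, "dz": 1, "spin": 0.027}
    - {"hand": -0.8, "dx": 0, "dy": 0, "dz": 0.6, "spin": 0}
    - {"hand": -0.8, "dx": 0, "dy": 0, "dz": 0, "spin": 0}

```text
time_s: 2.92
ee_pos: [0.5325, 0.0736, 0.17]
eef_rot: [-179.8, 0.2, 35.5]
contact_force: [-0.9, -0.8, 0.1]
gripper_width: 0.0793
gripper_force: 0.0
```

```bash
python3 - <<'E'
from h import *
I,K,M,s=cam("wrist");print(s["ee_pos"],s["eef_rot"])
cv2.imwrite("pics/w2.png",I[:,:,::-1]);np.savez("w2.npz",K=K,M=M)
E
```

```text
[0.53251189 0.07359498 0.16996313] [-179.82160494    0.21488164   35.53297723]
```

View pics/w2.png

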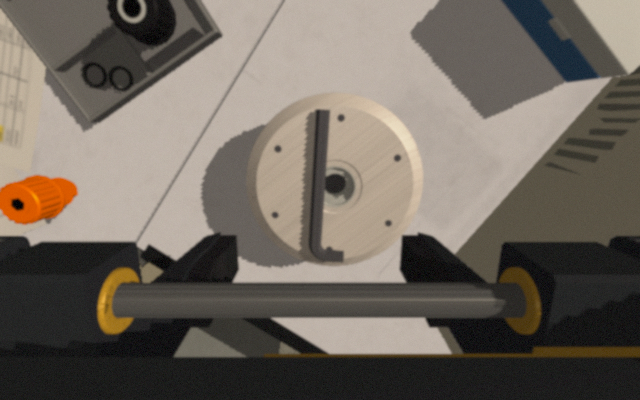

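Wrist view: lid edge spans columns 247–423, rows 93–266; hole centre about (337,183); key far end (322,110), bend (315,258); knob top (132,8).

```bash
python3 - <<'E'
from h import *
d=np.load("w2.npz");K,M=d["K"],d["M"]
p={}
for n,u,v,z in[("rotor",335,180,.064),("hole",338,183,.064),("keyfar",322.5,110,.074),("keybend",314.5,261,.074),("knob",132,8,.072),("trayR",221,35,.018),("trayL",92,128,.018)]: p[n]=ray(K,M,u,v,z);print(n,p[n].round(4))
k=p["keyfar"]-p["keybend"];print(np.degrees(np.arctan2(k[1],k[0])),np.linalg.norm(k),(p["keyfar"]+p["keybend"])/2)
d=np.load("w1.npz");print(ray(d["K"],d["M"],253,18,.072))
E
```

```text
rotor [0.5474 0.0666 0.064 ]
hole [0.5468 0.0629 0.064 ]
keyfar [0.5894 0.1104 0.074 ]
keybend [0.4771 0.0389 0.074 ]
knob [0.5662 0.2711 0.072 ]
trayR [0.5898 0.2255 0.018 ]
trayL [0.4435 0.2862 0.018 ]
32.526800628810356 0.13311546928219986 [0.53325032 0.07465653 0.074     ]
[0.56728667 0.27155449 0.072     ]
```

>>> move_arm:
  rows:
    - {"hand": -0.5, "dx": 0.03, "dy": 0, "dz": 1, "spin": 0.017}
    - {"hand": -0.4, "dx": 0, "dy": 0, "dz": 1, "spin": 0}
    - {"hand": -0.3, "dx": 0, "dy": 0, "dz": 0.55, "spin": 0}
    - {"hand": 0, "dx": 0, "dy": 0, "dz": 0, "spin": 0}
    - {"hand": 1, "dx": 0, "dy": 0, "dz": 0, "spin": 0}
    - {"hand": 1, "dx": 0, "dy": 0, "dz": 0, "spin": 0}
    - {"hand": 1, "dx": 0, "dy": 0, "dz": 0, "spin": 0}
    - {"hand": 1, "dx": 0, "dy": 0, "dz": 0, "spin": 0}
  force: 25

```text
time_s: 3.98
ee_pos: [0.5358, 0.0745, 0.0705]
eef_rot: [180.0, -0.0, 32.6]
contact_force: [-0.1, 1.0, 0.2]
gripper_width: 0.0097
gripper_force: 0.0
```

>>> move_arm:
  rows:
    - {"hand": 1, "dx": 0, "dy": 0, "dz": 0, "spin": 0}
    - {"hand": 1, "dx": 0, "dy": 0, "dz": 0, "spin": 0}

```text
time_s: 4.22
ee_pos: [0.5354, 0.0744, 0.07]
eef_rot: [-180.0, 0.0, 32.6]
contact_force: [0.6, -0.4, 1.2]
gripper_width: 0.0006
gripper_force: 0.0
```

>>> move_arm:
  rows:
    - {"hand": 0, "dx": 0, "dy": 0, "dz": -0.3, "spin": 0}
    - {"hand": 0, "dx": 0, "dy": 0, "dz": 0, "spin": 0}
    - {"hand": 0, "dx": 0, "dy": 0, "dz": 0, "spin": 0}
    - {"hand": 0, "dx": 0, "dy": 0, "dz": 0, "spin": 0}
    - {"hand": 0, "dx": 0, "dy": 0, "dz": 0.3, "spin": 0}
    - {"hand": 0, "dx": 0, "dy": 0, "dz": 0.12, "spin": 0}
    - {"hand": 0, "dx": 0, "dy": 0, "dz": 0, "spin": 0}

```text
time_s: 5.1
ee_pos: [0.5346, 0.0745, 0.0642]
eef_rot: [-179.9, 0.1, 32.6]
contact_force: [0.2, 0.2, 0.3]
gripper_width: 0.0439
gripper_force: 0.0
```

```bash
python3 - <<'E'
from h import *
I,K,M,s=cam("wrist");print(s["ee_pos"],s["contact_force"],s["gripper_width"])
cv2.imwrite("pics/w3.png",I[:,:,::-1])
E
```

```text
[0.53464371 0.07452593 0.06417545] [0.19319196 0.21715225 0.28882568] 0.04394426359857913
```

View pics/w3.png

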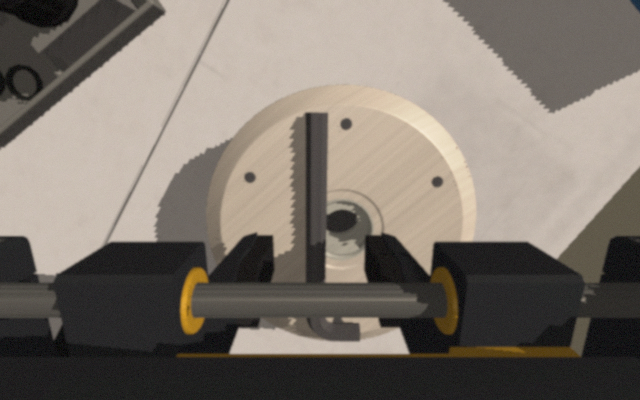

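The fingers straddle the key (tips at columns ~255 and ~380, key at ~317), and the hole is at (345,222). Closing.

>>> move_arm:
  rows:
    - {"hand": 1, "dx": 0, "dy": 0, "dz": -0.02, "spin": 0}
    - {"hand": 1, "dx": 0, "dy": 0, "dz": 0, "spin": 0}
    - {"hand": 1, "dx": 0, "dy": 0, "dz": 0, "spin": 0}
    - {"hand": 1, "dx": 0, "dy": 0, "dz": 0, "spin": 0}
    - {"hand": 1, "dx": 0, "dy": 0, "dz": 0, "spin": 0}
    - {"hand": 1, "dx": 0, "dy": 0, "dz": 0, "spin": 0}

```text
time_s: 5.9
ee_pos: [0.5355, 0.0745, 0.066]
eef_rot: [180.0, -0.0, 32.6]
contact_force: [-0.4, 0.4, -1.0]
gripper_width: 0.0003
gripper_force: 0.0
```

```bash
python3 - <<'E'
from h import *
I,K,M,s=cam("wrist");print(s["ee_pos"],s["contact_force"],s["gripper_width"])
J=cv2.resize(I[80:360,160:480,::-1],None,fx=2,fy=2);cv2.imwrite("pics/w4.png",J)
E
```

```text
[0.53546499 0.07445975 0.06602842] [-0.37205895  0.42286803 -0.97998357] 0.00028721004604042807
```

View pics/w4.png

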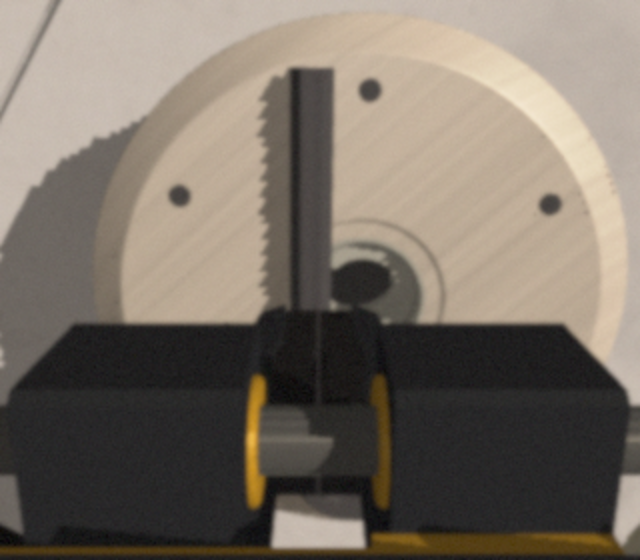

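Fingers shut directly above the key (seam at column 318, in line with it). Probing downward gently to find the real height.

>>> move_arm:
  rows:
    - {"hand": 1, "dx": 0, "dy": 0, "dz": 0.04, "spin": 0}
    - {"hand": 1, "dx": 0, "dy": 0, "dz": 0, "spin": 0}

```text
time_s: 6.2
ee_pos: [0.5353, 0.0745, 0.0642]
eef_rot: [-180.0, 0.0, 32.6]
contact_force: [-0.2, -0.3, 1.1]
gripper_width: 0.0006
gripper_force: 0.0
```

>>> move_arm:
  rows:
    - {"hand": 1, "dx": 0, "dy": 0, "dz": 0.04, "spin": 0}
    - {"hand": 1, "dx": 0, "dy": 0, "dz": 0, "spin": 0}

```text
time_s: 6.45
ee_pos: [0.5353, 0.0745, 0.0626]
eef_rot: [-180.0, 0.0, 32.6]
contact_force: [0.2, -0.3, -0.1]
gripper_width: 0.0004
gripper_force: 0.0
```

>>> move_arm:
  rows:
    - {"hand": 1, "dx": 0, "dy": 0, "dz": 0.05, "spin": 0}
    - {"hand": 1, "dx": 0, "dy": 0, "dz": 0, "spin": 0}

```text
time_s: 6.7
ee_pos: [0.5353, 0.0745, 0.0606]
eef_rot: [-180.0, 0.0, 32.6]
contact_force: [-0.3, -0.0, 0.5]
gripper_width: 0.0005
gripper_force: 0.0
```

>>> move_arm:
  rows:
    - {"hand": 1, "dx": 0, "dy": 0, "dz": 0.05, "spin": 0}
    - {"hand": 1, "dx": 0, "dy": 0, "dz": 0, "spin": 0}

```text
time_s: 6.95
ee_pos: [0.5353, 0.0745, 0.0586]
eef_rot: [-180.0, 0.0, 32.6]
contact_force: [0.2, 0.3, 0.2]
gripper_width: 0.0003
gripper_force: 0.0
```

>>> move_arm:
  rows:
    - {"hand": 1, "dx": 0, "dy": 0, "dz": 0.07, "spin": 0}
    - {"hand": 1, "dx": 0, "dy": 0, "dz": 0, "spin": 0}

```text
time_s: 7.2
ee_pos: [0.5352, 0.0745, 0.0557]
eef_rot: [-180.0, 0.0, 32.6]
contact_force: [-0.5, -0.3, -0.2]
gripper_width: 0.0006
gripper_force: 0.0
```

>>> move_arm:
  rows:
    - {"hand": 1, "dx": 0, "dy": 0, "dz": 0.07, "spin": 0}
    - {"hand": 1, "dx": 0, "dy": 0, "dz": 0, "spin": 0}

```text
time_s: 7.45
ee_pos: [0.5352, 0.0745, 0.0529]
eef_rot: [-180.0, 0.0, 32.6]
contact_force: [0.1, -0.7, 0.4]
gripper_width: 0.0003
gripper_force: 0.0
```

```bash
python3 - <<'E'
from h import *
I,K,M,s=cam("wrist");print(s["ee_pos"],s["contact_force"],s["gripper_width"],s["qpos"],s["tau"])
I2,K2,M2,_=cam("side")
J=np.vstack([cv2.resize(I[170:320,200:440,::-1],(720,290)),cv2.resize(I2[170:270,220:400,::-1],(720,300))]);cv2.imwrite("pics/w5.png",cv2.resize(J,(720,590)))
E
```

```text
[0.53522517 0.07445778 0.05294475] [ 0.07128901 -0.70951138  0.44831792] 0.00027339912140620395 [-4.67042407e+00  1.71814003e+01  1.03624240e+02 -1.80454477e-03
  5.92245146e+01  5.27693334e+01] [-1.82693638e-02 -4.32578588e+01 -2.82500446e+01  4.91722149e-02
 -8.78149713e-02  2.10749067e-04]
```

View pics/w5.png

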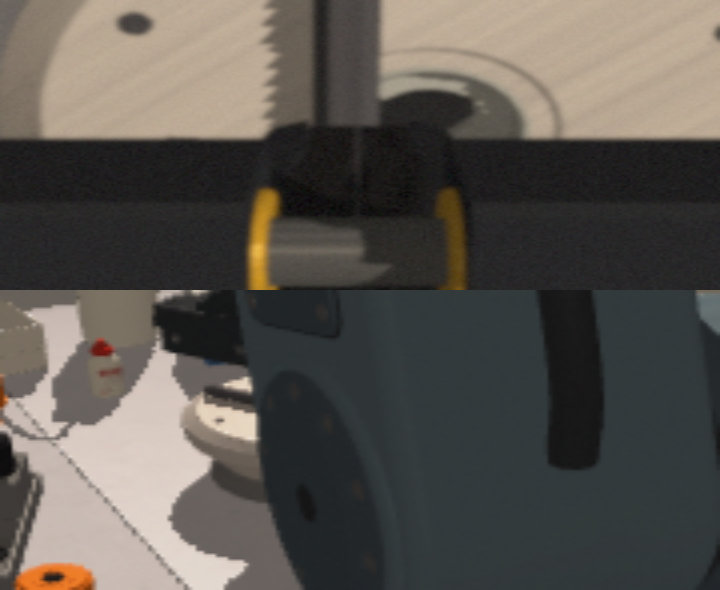

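The wrist crop shows the shut tips still in front of the key at row ~235 with no contact. By projection the visible tips sit ~30 mm behind the nominal TCP, so I'll keep probing in small steps.

>>> move_arm:
  rows:
    - {"hand": 1, "dx": 0, "dy": 0, "dz": 0.08, "spin": 0}
    - {"hand": 1, "dx": 0, "dy": 0, "dz": 0, "spin": 0}

```text
time_s: 7.8
ee_pos: [0.5352, 0.0745, 0.0497]
eef_rot: [-180.0, 0.0, 32.6]
contact_force: [-0.9, -0.1, -0.1]
gripper_width: 0.0004
gripper_force: 0.0
```

>>> move_arm:
  rows:
    - {"hand": 1, "dx": 0, "dy": 0, "dz": 0.05, "spin": 0}
    - {"hand": 1, "dx": 0, "dy": 0, "dz": 0, "spin": 0}

```text
time_s: 8.05
ee_pos: [0.5353, 0.0745, 0.0478]
eef_rot: [-180.0, 0.0, 32.6]
contact_force: [0.1, -0.6, -0.9]
gripper_width: 0.0004
gripper_force: 0.0
```

>>> move_arm:
  rows:
    - {"hand": 1, "dx": 0, "dy": 0, "dz": 0.05, "spin": 0}
    - {"hand": 1, "dx": 0, "dy": 0, "dz": 0, "spin": 0}

```text
time_s: 8.3
ee_pos: [0.5353, 0.0745, 0.0459]
eef_rot: [-180.0, 0.0, 32.6]
contact_force: [0.4, 0.7, -0.1]
gripper_width: 0.0005
gripper_force: 0.0
```

>>> move_arm:
  rows:
    - {"hand": 1, "dx": 0, "dy": 0, "dz": 0.05, "spin": 0}
    - {"hand": 1, "dx": 0, "dy": 0, "dz": 0, "spin": 0}

```text
time_s: 8.55
ee_pos: [0.5354, 0.0745, 0.0439]
eef_rot: [-180.0, 0.0, 32.6]
contact_force: [-0.7, 1.5, 1.0]
gripper_width: 0.0004
gripper_force: 0.0
```

>>> move_arm:
  rows:
    - {"hand": 1, "dx": 0, "dy": 0, "dz": 0.05, "spin": 0}
    - {"hand": 1, "dx": 0, "dy": 0, "dz": 0, "spin": 0}

```text
time_s: 8.8
ee_pos: [0.5356, 0.0745, 0.0436]
eef_rot: [180.0, 0.0, 32.6]
contact_force: [-6.8, -1.1, 14.5]
gripper_width: 0.0005
gripper_force: 7.3
```

```bash
python3 - <<'E'
from h import *
I,K,M,s=cam("wrist");print(s["ee_pos"],s["contact_force"])
g=I[:,:,::-1].mean(2)
# key width/edges at a few rows, near column 320
for r in(120,150,180,210,225): print(r,g[r,290:350:2].astype(int))
cv2.imwrite("pics/w6.png",I[:,:,::-1])
E
```

```text
[0.53556263 0.07447877 0.04363872] [-6.84269891 -1.08644224 14.51051999]
120 [172 137 112 106 106 102  81  43  31  52  72  69  77  72  67  67  78  79
  83 153 180 180 180 180 178 177 176 160 135 117]
150 [ 98  98 101 101 102 101  76  39  33  54  71  72  76  74  71  73  77  77
  91 156 175 178 178 173 170 171 172 172 175 176]
180 [106  95  97  99  98  96  80  42  39  55  72  71  74  72  68  76  78  77
 108 165 174 174 173 174 176 174 174 174 173 168]
210 [ 95  92  94  93  94  92  82  41  35  49  67  73  74  70  71  73  79  82
 119 164 166 164 163 160 159 156 154 157 158 159]
225 [ 94  93  92  91  90  92  74  43  34  51  68  69  72  68  72  74  77  81
 116 150 136  92  57  43  39  37  40  36  39  42]
```

Contact at TCP z = 0.0437 with the key top at 0.074: the real tips are 30 mm behind the stated TCP, which matches the image. From here on I use tip z = TCP z + 0.030.

>>> move_arm:
  rows:
    - {"hand": 0, "dx": 0, "dy": 0, "dz": -0.3, "spin": 0}
    - {"hand": 0, "dx": 0, "dy": 0, "dz": 0, "spin": 0}
    - {"hand": 0, "dx": 0, "dy": 0, "dz": 0, "spin": 0}
    - {"hand": 0, "dx": 0, "dy": 0, "dz": 0, "spin": 0}
    - {"hand": 0, "dx": 0, "dy": 0, "dz": 0.4, "spin": 0}
    - {"hand": 0, "dx": 0, "dy": 0, "dz": 0, "spin": 0}

```text
time_s: 9.6
ee_pos: [0.5337, 0.0746, 0.0359]
eef_rot: [-179.9, 0.2, 32.6]
contact_force: [-0.2, 1.2, -0.4]
gripper_width: 0.044
gripper_force: 0.0
```

>>> move_arm:
  rows:
    - {"hand": 0, "dx": 0, "dy": 0, "dz": 0.03, "spin": 0}
    - {"hand": 1, "dx": 0, "dy": 0, "dz": 0, "spin": 0}
    - {"hand": 1, "dx": 0, "dy": 0, "dz": 0, "spin": 0}
    - {"hand": 1, "dx": 0, "dy": 0, "dz": 0, "spin": 0}
    - {"hand": 1, "dx": 0, "dy": 0, "dz": 0, "spin": 0}
    - {"hand": 1, "dx": 0, "dy": 0, "dz": 0, "spin": 0}

```text
time_s: 10.35
ee_pos: [0.5355, 0.0745, 0.037]
eef_rot: [180.0, -0.0, 32.6]
contact_force: [-1.6, 1.2, 1.4]
gripper_width: 0.0098
gripper_force: 25.0
```

```bash
python3 - <<'E'
from h import *
c=manip.capture("side");W=c["world_to_cam"];K=c["mtx"]
y=np.radians(32.6);X=np.array([np.cos(y),np.sin(y)]);Y=np.array([np.sin(y),-np.cos(y)])
for a,b in((.0375,-.0935),(-.0375,-.0935)):
  for z in(.09,.117,.147,.18):
    p=W@[*(np.array([.5352,.0745])+a*X+b*Y),z,1];q=K@p[:3];print(a,b,z,(q[:2]/q[2]).round(1))
E
```

```text
0.0375 -0.0935 0.09 [258.7 212.8]
0.0375 -0.0935 0.117 [258.  202.9]
0.0375 -0.0935 0.147 [257.1 191.6]
0.0375 -0.0935 0.18 [256.2 178.9]
-0.0375 -0.0935 0.09 [284.1 220.1]
-0.0375 -0.0935 0.117 [283.7 210. ]
-0.0375 -0.0935 0.147 [283.2 198.4]
-0.0375 -0.0935 0.18 [282.6 185.4]
```

>>> move_arm:
  rows:
    - {"hand": 1, "dx": 0, "dy": 0, "dz": -0.5, "spin": 0}
    - {"hand": 1, "dx": 0, "dy": 0, "dz": -0.5, "spin": 0}
    - {"hand": 1, "dx": 0, "dy": 0, "dz": -0.5, "spin": 0}

```text
time_s: 10.78
ee_pos: [0.5352, 0.0744, 0.0971]
eef_rot: [-180.0, 0.0, 32.6]
contact_force: [0.4, 0.1, -1.0]
gripper_width: 0.0094
gripper_force: 25.0
```

The side view puts the body's underside ~97 mm behind the stated TCP, so the whole gripper is offset by 30 mm. It would only just clear the knob over the tray, so I'll release the key a few mm high.

>>> move_arm:
  rows:
    - {"hand": 1, "dx": 0.585, "dy": -0.79, "dz": 0, "spin": 0}
    - {"hand": 1, "dx": 0.585, "dy": -0.79, "dz": 0, "spin": 0}
    - {"hand": 1, "dx": 0.585, "dy": -0.79, "dz": 0, "spin": 0}
    - {"hand": 1, "dx": 0.585, "dy": -0.79, "dz": 0, "spin": 0}
    - {"hand": 1, "dx": 0.585, "dy": -0.79, "dz": 0, "spin": 0}
    - {"hand": 1, "dx": 0.585, "dy": -0.79, "dz": 0, "spin": 0}
    - {"hand": 1, "dx": 0.585, "dy": -0.79, "dz": 0, "spin": 0}
    - {"hand": 1, "dx": 0, "dy": 0, "dz": 0, "spin": 0.0515}

```text
time_s: 11.78
ee_pos: [0.5538, 0.3517, 0.0963]
eef_rot: [-180.0, -0.0, 23.3]
contact_force: [0.9, 0.4, -1.4]
gripper_width: 0.009
gripper_force: 25.0
```

>>> move_arm:
  rows:
    - {"hand": 1, "dx": 0, "dy": 0, "dz": 0, "spin": 0.0515}
    - {"hand": 1, "dx": 0, "dy": 0, "dz": 0, "spin": 0.0515}
    - {"hand": 1, "dx": 0, "dy": 0, "dz": 0, "spin": 0.0515}
    - {"hand": 1, "dx": 0, "dy": 0, "dz": 0, "spin": 0.0515}
    - {"hand": 1, "dx": 0, "dy": 0, "dz": 0, "spin": 0.0515}
    - {"hand": 1, "dx": 0, "dy": 0, "dz": 0, "spin": 0}
    - {"hand": 1, "dx": 0, "dy": 0, "dz": 0, "spin": 0}

```text
time_s: 12.65
ee_pos: [0.5543, 0.349, 0.0966]
eef_rot: [180.0, 0.0, -22.9]
contact_force: [0.0, -0.2, -1.4]
gripper_width: 0.0095
gripper_force: 25.0
```

```bash
python3 - <<'E'
from h import *
I,K,M,s=cam("wrist");print(s["ee_pos"],s["eef_rot"],s["qpos"])
cv2.imwrite("pics/w7.png",I[:,:,::-1]);np.savez("w7.npz",K=K,M=M)
E
```

```text
[0.55431318 0.34897167 0.09657551] [ 1.79982148e+02  1.52055818e-02 -2.28795369e+01] [ 2.18331730e+01  2.65911920e+01  8.47019972e+01 -2.13404548e-03
  6.87301766e+01  1.34713482e+02]
```

View pics/w7.png

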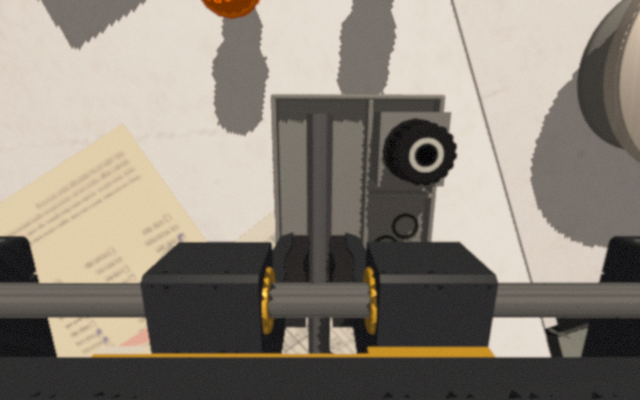

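Wrist view: tray aligned with the tool; far corners at (271,95) and (445,95), divider at column 370, key far end at (319,114), knob top ring at (426,154).

```bash
python3 - <<'E'
from h import *
d=np.load("w7.npz");K,M=d["K"],d["M"]
T=np.array([.55431,.34897]);y=np.radians(-22.88);X=np.array([np.cos(y),np.sin(y)]);Y=-np.array([np.sin(y),-np.cos(y)])
for n,u,v,z in[("L",271,95.5,.018),("R",445,95.5,.018),("div",370.5,98,.018),("knob",426,154,.072),("keyfar",319,114,.134),("Lnear",275,230,.018)]:
    p=ray(K,M,u,v,z);print(n,p.round(4),"rel (tool x, tray +y):",((p[:2]-T)@X).round(4),((p[:2]-T)@Y).round(4))
E
```

```text
L [0.6405 0.351  0.018 ] rel (tool x, tray +y): 0.0787 0.0354
R [0.5899 0.231  0.018 ] rel (tool x, tray +y): 0.0786 -0.0948
div [0.6099 0.283  0.018 ] rel (tool x, tray +y): 0.0768 -0.0392
knob [0.5666 0.2716 0.072 ] rel (tool x, tray +y): 0.0414 -0.0665
keyfar [0.6142 0.3231 0.134 ] rel (tool x, tray +y): 0.0653 -0.0005
Lnear [0.5425 0.3932 0.018 ] rel (tool x, tray +y): -0.0281 0.0361
```

>>> move_arm:
  rows:
    - {"hand": 1, "dx": 0, "dy": 0, "dz": 0.9, "spin": 0}
    - {"hand": 1, "dx": 0, "dy": 0, "dz": 0.8, "spin": 0}
    - {"hand": 1, "dx": 0, "dy": 0, "dz": 0.5, "spin": 0}
    - {"hand": 1, "dx": 0, "dy": 0, "dz": 0.3, "spin": 0}
    - {"hand": 1, "dx": 0, "dy": 0, "dz": 0.2, "spin": 0}
    - {"hand": 1, "dx": 0, "dy": 0, "dz": 0.1, "spin": 0}
    - {"hand": 1, "dx": 0, "dy": 0, "dz": 0, "spin": 0}
    - {"hand": 1, "dx": 0, "dy": 0, "dz": 0, "spin": 0}

```text
time_s: 13.7
ee_pos: [0.555, 0.3493, -0.0144]
eef_rot: [-179.9, -0.1, -23.1]
contact_force: [0.5, -0.0, -0.4]
gripper_width: 0.0096
gripper_force: 25.0
```

>>> move_arm:
  rows:
    - {"hand": 1, "dx": 0, "dy": 0, "dz": 0.05, "spin": 0}
    - {"hand": 1, "dx": 0, "dy": 0, "dz": 0.05, "spin": 0}
    - {"hand": 1, "dx": 0, "dy": 0, "dz": 0, "spin": 0}

```text
time_s: 14.08
ee_pos: [0.5542, 0.349, -0.0194]
eef_rot: [180.0, 0.0, -23.1]
contact_force: [-0.4, 0.3, -1.6]
gripper_width: 0.0094
gripper_force: 25.0
```

>>> move_arm:
  rows:
    - {"hand": 1, "dx": 0, "dy": 0, "dz": 0.04, "spin": 0}
    - {"hand": 1, "dx": 0, "dy": 0, "dz": 0, "spin": 0}

```text
time_s: 14.32
ee_pos: [0.5543, 0.349, -0.0209]
eef_rot: [180.0, 0.0, -23.1]
contact_force: [0.1, 0.3, -0.8]
gripper_width: 0.009
gripper_force: 25.0
```

>>> move_arm:
  rows:
    - {"hand": 0.55, "dx": 0, "dy": 0, "dz": 0, "spin": 0}
    - {"hand": 0.55, "dx": 0, "dy": 0, "dz": 0, "spin": 0}
    - {"hand": 0.55, "dx": 0, "dy": 0, "dz": 0, "spin": 0}
    - {"hand": 0.55, "dx": 0, "dy": 0, "dz": -0.4, "spin": 0}
    - {"hand": 0, "dx": 0, "dy": 0, "dz": -0.9, "spin": 0}
    - {"hand": -0.6, "dx": 0, "dy": 0, "dz": -1, "spin": 0}
    - {"hand": -0.6, "dx": 0, "dy": 0, "dz": -0.8, "spin": 0}
    - {"hand": -0.6, "dx": 0, "dy": 0, "dz": 0, "spin": 0}

```text
time_s: 15.32
ee_pos: [0.5571, 0.3502, 0.108]
eef_rot: [-179.7, -0.3, -23.1]
contact_force: [-0.3, 0.6, -0.5]
gripper_width: 0.0578
gripper_force: 0.0
```

```bash
python3 - <<'E'
from h import *
I,K,M,s=cam("wrist");print(s["ee_pos"],s["eef_rot"],s["contact_force"],s["qpos"])
cv2.imwrite("pics/w8.png",cv2.resize(I[60:360,120:520,::-1],(800,600)));np.savez("w8.npz",K=K,M=M)
E
```

```text
[0.55707194 0.35018787 0.10800469] [-179.67972472   -0.32003027  -23.05116399] [-0.32891741  0.61933306 -0.45024201] [2.18406901e+01 2.58602947e+01 8.42959441e+01 1.10187915e-03
 6.93909990e+01 1.34890576e+02]
```

View pics/w8.png

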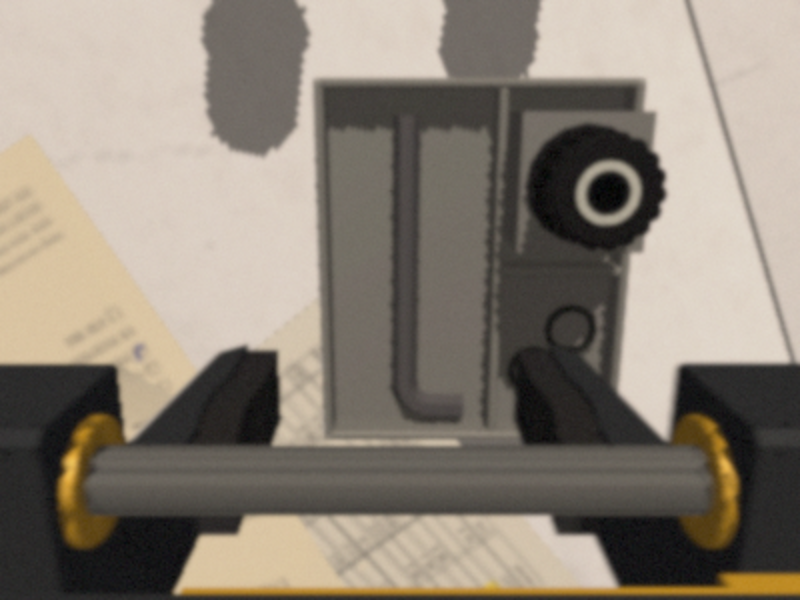

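The key lies flat in the long compartment, clear of the walls. Knob top ring at crop (608,192), i.e. (424,156) in the full image.

>>> move_arm:
  rows:
    - {"hand": -0.6, "dx": 0.52, "dy": 0.83, "dz": 0, "spin": 0}
    - {"hand": -0.6, "dx": 0.52, "dy": 0.83, "dz": 0, "spin": 0}
    - {"hand": -0.6, "dx": 0, "dy": 0, "dz": 0.5, "spin": 0}
    - {"hand": -0.6, "dx": 0, "dy": 0, "dz": 0, "spin": 0}
    - {"hand": -0.6, "dx": 0, "dy": 0, "dz": 0, "spin": 0}

```text
time_s: 16.0
ee_pos: [0.5659, 0.2725, 0.0824]
eef_rot: [180.0, 0.1, -23.0]
contact_force: [0.0, -0.4, -0.3]
gripper_width: 0.0709
gripper_force: 0.0
```

```bash
python3 - <<'E'
from h import *
d=np.load("w8.npz");print(ray(d["K"],d["M"],424,156,.072))
s=manip.get_state();print(s["ee_pos"])
I,K,M,s=cam("wrist")
# white ring on the knob top: bright pixels near expected projection
P=np.linalg.inv(M)@[.5667,.2715,.072,1];q=K@P[:3];q=q[:2]/q[2];print("expected",q)
u0,v0=q.astype(int);g=cv2.cvtColor(I,cv2.COLOR_RGB2GRAY);x0,y0=u0-45,max(v0-45,0)
w=g[y0:v0+45,x0:u0+45]
n,l,st,c=cv2.connectedComponentsWithStats((w>110).astype(np.uint8))
for i in range(1,n):
    if st[i,4]>60: print(st[i],c[i]+[x0,y0],ray(K,M,st[i,0]+st[i,2]/2+x0,st[i,1]+st[i,3]/2+y0,.072))
E
```

```text
[0.56596897 0.2716382  0.072     ]
[0.56593081 0.27252177 0.08236374]
expected [319.19320699 223.47216804]
[  0   0   9  90 619] [277.09208401 224.12116317] [0.57661622 0.2940641  0.072     ]
[  8   0  36  22 296] [292.69594595 184.48648649] [0.59083891 0.27353031 0.072     ]
[  53    0   37   90 1286] [355.15940902 216.66951788] [0.56074713 0.25671982 0.072     ]
[ 28  30  35  33 492] [319.17479675 223.90447154] [0.56602196 0.27158583 0.072     ]
```

>>> move_arm:
  rows:
    - {"hand": -0.6, "dx": 0, "dy": 0.02, "dz": 0.7, "spin": 0}
    - {"hand": -0.4, "dx": 0, "dy": 0, "dz": 0.5, "spin": 0}
    - {"hand": -0.3, "dx": 0, "dy": 0, "dz": 0.3, "spin": 0}
    - {"hand": -0.3, "dx": 0, "dy": 0, "dz": 0, "spin": 0}
    - {"hand": -0.3, "dx": 0, "dy": 0, "dz": 0, "spin": 0}

```text
time_s: 16.68
ee_pos: [0.567, 0.2712, 0.0239]
eef_rot: [-180.0, -0.1, -23.1]
contact_force: [-0.6, 0.2, 0.6]
gripper_width: 0.0575
gripper_force: 0.0
```

>>> move_arm:
  rows:
    - {"hand": 1, "dx": 0, "dy": 0, "dz": 0.02, "spin": 0}
    - {"hand": 1, "dx": 0, "dy": 0, "dz": 0, "spin": 0}
    - {"hand": 1, "dx": 0, "dy": 0, "dz": 0, "spin": 0}
    - {"hand": 1, "dx": 0, "dy": 0, "dz": 0, "spin": 0}
  force: 25

```text
time_s: 17.18
ee_pos: [0.5668, 0.271, 0.023]
eef_rot: [-180.0, -0.0, -23.1]
contact_force: [-0.2, 1.1, 3.4]
gripper_width: 0.0392
gripper_force: 25.0
```

>>> move_arm:
  rows:
    - {"hand": 1, "dx": 0, "dy": 0, "dz": -0.8, "spin": 0}
    - {"hand": 1, "dx": 0, "dy": 0, "dz": -0.9, "spin": 0}
    - {"hand": 1, "dx": 0, "dy": 0, "dz": -0.8, "spin": 0}
    - {"hand": 1, "dx": 0, "dy": 0.7, "dz": 0, "spin": 0}
    - {"hand": 1, "dx": 0, "dy": 1, "dz": 0, "spin": 0}
    - {"hand": 1, "dx": 0, "dy": 1, "dz": 0, "spin": 0}
    - {"hand": 1, "dx": 0, "dy": 1, "dz": 0, "spin": 0}
    - {"hand": 1, "dx": 0, "dy": 1, "dz": 0, "spin": 0}

```text
time_s: 18.18
ee_pos: [0.4919, 0.0969, 0.1221]
eef_rot: [180.0, 0.0, -23.0]
contact_force: [-0.1, -0.5, -0.5]
gripper_width: 0.0393
gripper_force: 25.0
```

>>> move_arm:
  rows:
    - {"hand": 1, "dx": 0, "dy": 0.25, "dz": 0, "spin": 0}
    - {"hand": 1, "dx": 0, "dy": 0, "dz": 0, "spin": 0}
    - {"hand": 1, "dx": 0, "dy": 0, "dz": 0, "spin": 0}

```text
time_s: 18.55
ee_pos: [0.4893, 0.0895, 0.1225]
eef_rot: [-180.0, -0.0, -23.0]
contact_force: [-0.4, -1.0, -1.3]
gripper_width: 0.0392
gripper_force: 25.0
```

```bash
python3 - <<'E'
from h import *
I,K,M,s=cam("wrist");print(s["ee_pos"],s["eef_rot"],s["qpos"],s["gripper_width"])
np.savez("w9.npz",K=K,M=M)
J=I[:300,120:520,::-1].copy()
cv2.imwrite("pics/w9.png",cv2.resize(J,(800,600)))
E
```

```text
[0.48933516 0.08953254 0.12250891] [-1.79971216e+02 -1.37535338e-02 -2.30253787e+01] [-3.34528636e+00  6.02716669e+00  1.07594626e+02  2.45305150e-02
  6.63555657e+01  1.09670255e+02] 0.0391652314853232
```

View pics/w9.png

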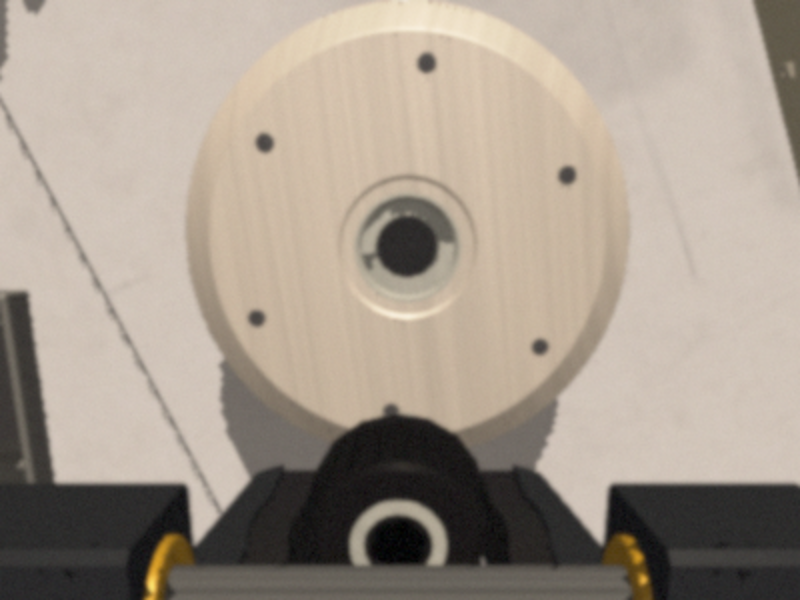

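Wrist view: six bolt holes at crop (427,62), (568,175), (540,347), (391,411), (257,318), (265,142); boss ring centred (408,247); held knob's ring at (399,543).

```bash
python3 - <<'E'
from h import *
d=np.load("w9.npz");K,M=d["K"],d["M"]
f=lambda u,v,z:ray(K,M,u/2+120,v/2,z)[:2]
P=np.array([f(u,v,.064) for u,v in[(427,62),(568,175),(540,347),(391,411),(257,318),(265,142)]])
A=np.c_[2*P,np.ones(6)];s=np.linalg.lstsq(A,(P**2).sum(1),rcond=None)[0];c=s[:2]
print("bolt fit",c,np.linalg.norm(P-c,axis=1).round(4),P.mean(0),"ring",f(408,247,.064))
k=f(399,543,.1715);T=np.array([.48934,.08953]);print("knob",k,"TCP",T)
y=np.radians(-23.0);X=np.array([np.cos(y),np.sin(y)]);Y=np.array([np.sin(y),-np.cos(y)])
for n,e in(("vs TCP",c-T),("vs knob",c-k)):print(n,e@X*1e3,e@Y*1e3)
E
```

```text
bolt fit [0.54153209 0.06296404] [0.06   0.0599 0.0599 0.0599 0.0599 0.0599] [0.54147807 0.06303161] ring [0.54189561 0.0628353 ]
knob [0.48881149 0.08891336] TCP [0.48934 0.08953]
vs TCP 58.423222086393004 4.061020209535824
vs knob 58.66878082268664 3.2868905127051637
```

>>> move_arm:
  rows:
    - {"hand": 1, "dx": 0.73, "dy": 0.045, "dz": 0, "spin": 0}
    - {"hand": 1, "dx": 0.735, "dy": 0.045, "dz": 0, "spin": 0}
    - {"hand": 1, "dx": 0, "dy": 0, "dz": 0.5, "spin": 0}
    - {"hand": 1, "dx": 0, "dy": 0, "dz": 0.35, "spin": 0}
    - {"hand": 1, "dx": 0, "dy": 0, "dz": 0, "spin": 0}
    - {"hand": 1, "dx": 0, "dy": 0, "dz": 0, "spin": 0}
    - {"hand": 1, "dx": 0, "dy": 0, "dz": 0, "spin": 0}

```text
time_s: 19.48
ee_pos: [0.5419, 0.0626, 0.0892]
eef_rot: [-180.0, -0.1, -23.0]
contact_force: [-0.2, 0.2, -0.8]
gripper_width: 0.0395
gripper_force: 25.0
```

>>> move_arm:
  rows:
    - {"hand": 1, "dx": 0, "dy": 0, "dz": 0.2, "spin": 0}
    - {"hand": 1, "dx": 0, "dy": 0, "dz": 0.15, "spin": 0}
    - {"hand": 1, "dx": 0, "dy": 0, "dz": 0.1, "spin": 0}
    - {"hand": 1, "dx": 0, "dy": 0, "dz": 0, "spin": 0}
    - {"hand": 1, "dx": 0, "dy": 0, "dz": 0, "spin": 0}

```text
time_s: 20.1
ee_pos: [0.5415, 0.0626, 0.0704]
eef_rot: [-180.0, -0.0, -23.1]
contact_force: [1.1, 1.7, -1.7]
gripper_width: 0.0395
gripper_force: 25.0
```

>>> move_arm:
  rows:
    - {"hand": 1, "dx": 0, "dy": 0, "dz": 0.06, "spin": 0}
    - {"hand": 1, "dx": 0, "dy": 0, "dz": 0, "spin": 0}

```text
time_s: 20.35
ee_pos: [0.5415, 0.0625, 0.0681]
eef_rot: [-180.0, -0.0, -23.1]
contact_force: [1.6, 1.9, -1.8]
gripper_width: 0.0395
gripper_force: 25.0
```

>>> move_arm:
  rows:
    - {"hand": 1, "dx": 0, "dy": 0, "dz": 0.04, "spin": 0}
    - {"hand": 1, "dx": 0, "dy": 0, "dz": 0, "spin": 0}

```text
time_s: 20.6
ee_pos: [0.5415, 0.0625, 0.0664]
eef_rot: [-180.0, -0.0, -23.1]
contact_force: [2.7, 0.1, -0.6]
gripper_width: 0.0393
gripper_force: 25.0
```

>>> move_arm:
  rows:
    - {"hand": 1, "dx": 0.005, "dy": -0.02, "dz": 0.04, "spin": 0}
    - {"hand": 1, "dx": 0, "dy": 0, "dz": 0, "spin": 0}

```text
time_s: 20.85
ee_pos: [0.5416, 0.0631, 0.0645]
eef_rot: [180.0, 0.0, -23.1]
contact_force: [0.9, -0.5, -1.0]
gripper_width: 0.0391
gripper_force: 25.0
```

>>> move_arm:
  rows:
    - {"hand": 1, "dx": 0, "dy": 0, "dz": 0.04, "spin": 0}
    - {"hand": 1, "dx": 0, "dy": 0, "dz": 0, "spin": 0}

```text
time_s: 21.1
ee_pos: [0.5416, 0.0631, 0.063]
eef_rot: [180.0, 0.0, -23.1]
contact_force: [0.2, 0.3, -1.4]
gripper_width: 0.0393
gripper_force: 25.0
```

>>> move_arm:
  rows:
    - {"hand": 1, "dx": 0, "dy": 0, "dz": 0.03, "spin": 0}
    - {"hand": 1, "dx": 0, "dy": 0, "dz": 0, "spin": 0}

```text
time_s: 21.35
ee_pos: [0.5419, 0.0631, 0.0621]
eef_rot: [180.0, -0.0, -23.1]
contact_force: [0.0, -0.9, 0.2]
gripper_width: 0.0393
gripper_force: 25.0
```

>>> move_arm:
  rows:
    - {"hand": 1, "dx": 0, "dy": 0, "dz": 0.03, "spin": 0}
    - {"hand": 1, "dx": 0, "dy": 0, "dz": 0, "spin": 0}

```text
time_s: 21.6
ee_pos: [0.5423, 0.0629, 0.0619]
eef_rot: [180.0, -0.1, -23.0]
contact_force: [-2.3, -0.9, 8.0]
gripper_width: 0.0394
gripper_force: 25.0
```

>>> move_arm:
  rows:
    - {"hand": 1, "dx": 0, "dy": 0, "dz": -0.015, "spin": -0.05}
    - {"hand": 1, "dx": 0, "dy": 0, "dz": -0.01, "spin": -0.05}
    - {"hand": 1, "dx": 0, "dy": 0, "dz": -0.0075, "spin": -0.05}
    - {"hand": 1, "dx": 0, "dy": 0, "dz": -0.0075, "spin": -0.05}
    - {"hand": 1, "dx": 0, "dy": 0, "dz": 0, "spin": 0}

```text
time_s: 22.22
ee_pos: [0.5426, 0.0635, 0.0632]
eef_rot: [-180.0, -0.1, 12.9]
contact_force: [0.4, 2.9, 5.4]
gripper_width: 0.0394
gripper_force: 25.0
```

>>> move_arm:
  rows:
    - {"hand": 1, "dx": 0, "dy": 0, "dz": -0.0075, "spin": -0.05}
    - {"hand": 1, "dx": 0, "dy": 0, "dz": -0.0075, "spin": -0.05}
    - {"hand": 1, "dx": 0, "dy": 0, "dz": -0.0075, "spin": -0.05}
    - {"hand": 1, "dx": 0, "dy": 0, "dz": -0.0075, "spin": -0.05}
    - {"hand": 1, "dx": 0, "dy": 0, "dz": 0, "spin": 0}

```text
time_s: 22.85
ee_pos: [0.542, 0.0639, 0.0643]
eef_rot: [-180.0, -0.1, 48.8]
contact_force: [-1.8, 4.2, 6.6]
gripper_width: 0.0393
gripper_force: 25.0
```

>>> move_arm:
  rows:
    - {"hand": 1, "dx": 0, "dy": 0, "dz": -0.0075, "spin": -0.05}
    - {"hand": 1, "dx": 0, "dy": 0, "dz": -0.0075, "spin": -0.05}
    - {"hand": 1, "dx": 0, "dy": 0, "dz": -0.0075, "spin": -0.05}
    - {"hand": 1, "dx": 0, "dy": 0, "dz": -0.0075, "spin": -0.05}
    - {"hand": 1, "dx": 0, "dy": 0, "dz": 0, "spin": 0}

```text
time_s: 23.48
ee_pos: [0.5414, 0.0638, 0.0654]
eef_rot: [-179.9, -0.0, 84.8]
contact_force: [-4.1, 2.6, 8.6]
gripper_width: 0.0395
gripper_force: 25.0
```

>>> move_arm:
  rows:
    - {"hand": 1, "dx": 0, "dy": 0, "dz": -0.0075, "spin": -0.05}
    - {"hand": 1, "dx": 0, "dy": 0, "dz": -0.0075, "spin": -0.05}
    - {"hand": 1, "dx": 0, "dy": 0, "dz": 0, "spin": 0}

```text
time_s: 23.85
ee_pos: [0.5412, 0.0636, 0.0659]
eef_rot: [-179.9, -0.0, 102.8]
contact_force: [-2.8, 2.8, 7.8]
gripper_width: 0.0394
gripper_force: 25.0
```

>>> move_arm:
  rows:
    - {"hand": 1, "dx": 0, "dy": 0, "dz": -0.0075, "spin": -0.05}
    - {"hand": 1, "dx": 0, "dy": 0, "dz": -0.0075, "spin": -0.05}
    - {"hand": 1, "dx": 0, "dy": 0, "dz": 0, "spin": 0}

```text
time_s: 24.22
ee_pos: [0.5413, 0.0632, 0.0656]
eef_rot: [-180.0, -0.0, 120.7]
contact_force: [-0.3, 0.1, -2.1]
gripper_width: 0.0396
gripper_force: 25.0
```

Force vanished near yaw 110–120°: it has come off the ridge ends. Letting it down.

>>> move_arm:
  rows:
    - {"hand": 1, "dx": 0, "dy": 0, "dz": 0.05, "spin": 0}
    - {"hand": 1, "dx": 0, "dy": 0, "dz": 0.03, "spin": 0}
    - {"hand": 1, "dx": 0, "dy": 0, "dz": 0, "spin": 0}

```text
time_s: 24.6
ee_pos: [0.5416, 0.0632, 0.0624]
eef_rot: [-180.0, -0.0, 120.9]
contact_force: [-0.2, 1.9, -2.3]
gripper_width: 0.0392
gripper_force: 25.0
```

>>> move_arm:
  rows:
    - {"hand": 1, "dx": 0, "dy": 0, "dz": 0.03, "spin": 0}
    - {"hand": 1, "dx": 0, "dy": 0, "dz": 0, "spin": 0}

```text
time_s: 24.85
ee_pos: [0.5418, 0.0632, 0.0615]
eef_rot: [-180.0, -0.0, 120.9]
contact_force: [0.7, 1.5, -1.3]
gripper_width: 0.0393
gripper_force: 25.0
```

>>> move_arm:
  rows:
    - {"hand": 1, "dx": 0, "dy": 0, "dz": 0.025, "spin": 0}
    - {"hand": 1, "dx": 0, "dy": 0, "dz": 0, "spin": 0}

```text
time_s: 25.1
ee_pos: [0.542, 0.0632, 0.061]
eef_rot: [180.0, 0.0, 120.9]
contact_force: [-2.2, 1.6, 3.1]
gripper_width: 0.0395
gripper_force: 25.0
```

>>> move_arm:
  rows:
    - {"hand": 1, "dx": 0, "dy": 0, "dz": 0.015, "spin": 0}
    - {"hand": 1, "dx": 0, "dy": 0, "dz": 0, "spin": 0}

```text
time_s: 25.35
ee_pos: [0.5421, 0.0632, 0.0609]
eef_rot: [180.0, 0.0, 120.9]
contact_force: [-3.7, 1.5, 7.4]
gripper_width: 0.0394
gripper_force: 25.0
```

>>> move_arm:
  rows:
    - {"hand": 1, "dx": 0, "dy": 0, "dz": -0.01, "spin": 0.05}
    - {"hand": 1, "dx": 0, "dy": 0, "dz": 0.0075, "spin": 0.05}
    - {"hand": 1, "dx": 0, "dy": 0, "dz": 0.0075, "spin": 0.05}
    - {"hand": 1, "dx": 0, "dy": 0, "dz": 0.0075, "spin": 0.05}
    - {"hand": 1, "dx": 0, "dy": 0, "dz": 0, "spin": 0}

```text
time_s: 25.98
ee_pos: [0.5425, 0.0633, 0.0599]
eef_rot: [179.9, -0.0, 85.0]
contact_force: [0.3, 2.6, 3.1]
gripper_width: 0.0395
gripper_force: 25.0
```

>>> move_arm:
  rows:
    - {"hand": 1, "dx": 0, "dy": 0, "dz": 0.0075, "spin": 0.05}
    - {"hand": 1, "dx": 0, "dy": 0, "dz": 0.0075, "spin": 0.05}
    - {"hand": 1, "dx": 0, "dy": 0, "dz": 0.0075, "spin": 0.05}
    - {"hand": 1, "dx": 0, "dy": 0, "dz": 0.0075, "spin": 0.05}
    - {"hand": 1, "dx": 0, "dy": 0, "dz": 0.0075, "spin": 0.05}
    - {"hand": 1, "dx": 0, "dy": 0, "dz": 0.0075, "spin": 0.05}
    - {"hand": 1, "dx": 0, "dy": 0, "dz": 0.0075, "spin": 0.05}
    - {"hand": 1, "dx": 0, "dy": 0, "dz": 0, "spin": 0}

```text
time_s: 26.98
ee_pos: [0.5426, 0.0629, 0.0577]
eef_rot: [180.0, -0.1, 22.2]
contact_force: [1.9, 1.8, 1.7]
gripper_width: 0.0395
gripper_force: 25.0
```

>>> move_arm:
  rows:
    - {"hand": 1, "dx": 0, "dy": 0, "dz": 0.0075, "spin": 0.05}
    - {"hand": 1, "dx": 0, "dy": 0, "dz": 0.0075, "spin": 0.05}
    - {"hand": 1, "dx": 0, "dy": 0, "dz": 0.0075, "spin": 0.05}
    - {"hand": 1, "dx": 0, "dy": 0, "dz": 0.0075, "spin": 0.05}
    - {"hand": 1, "dx": 0, "dy": 0, "dz": 0.0075, "spin": 0.05}
    - {"hand": 1, "dx": 0, "dy": 0, "dz": 0.0075, "spin": 0.05}
    - {"hand": 1, "dx": 0, "dy": 0, "dz": 0.0075, "spin": 0.05}
    - {"hand": 1, "dx": 0, "dy": 0, "dz": 0, "spin": 0}

```text
time_s: 27.98
ee_pos: [0.542, 0.0626, 0.0555]
eef_rot: [180.0, -0.0, -40.7]
contact_force: [0.6, -1.6, 2.3]
gripper_width: 0.0392
gripper_force: 25.0
```

>>> move_arm:
  rows:
    - {"hand": 1, "dx": 0, "dy": 0, "dz": 0.0075, "spin": 0.05}
    - {"hand": 1, "dx": 0, "dy": 0, "dz": 0.0075, "spin": 0.05}
    - {"hand": 1, "dx": 0, "dy": 0, "dz": 0.0075, "spin": 0.05}
    - {"hand": 1, "dx": 0, "dy": 0, "dz": 0.0075, "spin": 0.05}
    - {"hand": 1, "dx": 0, "dy": 0, "dz": 0, "spin": 0}

```text
time_s: 28.6
ee_pos: [0.542, 0.0633, 0.0543]
eef_rot: [-180.0, 0.0, -76.7]
contact_force: [-0.0, 2.2, 3.6]
gripper_width: 0.0394
gripper_force: 25.0
```

>>> move_arm:
  rows:
    - {"hand": -0.3, "dx": 0, "dy": 0, "dz": 0, "spin": 0}
    - {"hand": -0.3, "dx": 0, "dy": 0, "dz": 0, "spin": 0}
    - {"hand": -0.3, "dx": 0, "dy": 0, "dz": 0, "spin": 0}
    - {"hand": -0.3, "dx": 0, "dy": 0, "dz": -0.03, "spin": -0.055}
    - {"hand": -0.3, "dx": 0, "dy": 0, "dz": 0, "spin": -0.055}
    - {"hand": -0.3, "dx": 0, "dy": 0, "dz": 0, "spin": -0.055}
    - {"hand": -0.3, "dx": 0, "dy": 0, "dz": 0, "spin": -0.055}
    - {"hand": -0.3, "dx": 0, "dy": 0, "dz": 0, "spin": -0.055}

```text
time_s: 29.6
ee_pos: [0.5417, 0.0631, 0.0552]
eef_rot: [180.0, 0.0, -27.2]
contact_force: [-0.0, -0.3, 0.0]
gripper_width: 0.0572
gripper_force: 0.0
```

>>> move_arm:
  rows:
    - {"hand": -0.3, "dx": 0, "dy": 0, "dz": 0, "spin": -0.055}
    - {"hand": -0.3, "dx": 0, "dy": 0, "dz": 0, "spin": -0.055}
    - {"hand": -0.3, "dx": 0, "dy": 0, "dz": 0, "spin": -0.055}
    - {"hand": -0.3, "dx": 0, "dy": 0, "dz": 0, "spin": -0.055}
    - {"hand": -0.3, "dx": 0, "dy": 0, "dz": 0, "spin": -0.055}
    - {"hand": -0.3, "dx": 0, "dy": 0, "dz": 0, "spin": -0.055}
    - {"hand": -0.3, "dx": 0, "dy": 0, "dz": 0, "spin": -0.055}
    - {"hand": -0.3, "dx": 0, "dy": 0, "dz": 0, "spin": -0.055}

```text
time_s: 30.6
ee_pos: [0.5417, 0.0631, 0.0552]
eef_rot: [-180.0, 0.0, 52.0]
contact_force: [0.3, 0.0, -0.5]
gripper_width: 0.0574
gripper_force: 0.0
```

>>> move_arm:
  rows:
    - {"hand": -0.3, "dx": 0, "dy": 0, "dz": 0, "spin": -0.055}
    - {"hand": -0.3, "dx": 0, "dy": 0, "dz": 0, "spin": -0.055}
    - {"hand": -0.3, "dx": 0, "dy": 0, "dz": 0, "spin": -0.055}
    - {"hand": -0.3, "dx": 0, "dy": 0, "dz": 0, "spin": -0.055}
    - {"hand": -0.3, "dx": 0, "dy": 0, "dz": 0, "spin": -0.055}
    - {"hand": -0.3, "dx": 0, "dy": 0, "dz": 0, "spin": -0.055}
    - {"hand": -0.3, "dx": 0, "dy": 0, "dz": 0, "spin": 0}

```text
time_s: 31.48
ee_pos: [0.5418, 0.0631, 0.0552]
eef_rot: [-180.0, -0.0, 111.0]
contact_force: [0.4, 0.1, 0.1]
gripper_width: 0.0574
gripper_force: 0.0
```

>>> move_arm:
  rows:
    - {"hand": 1, "dx": 0, "dy": 0, "dz": 0.02, "spin": 0}
    - {"hand": 1, "dx": 0, "dy": 0, "dz": 0, "spin": 0}
    - {"hand": 1, "dx": 0, "dy": 0, "dz": 0, "spin": 0}
    - {"hand": 1, "dx": 0, "dy": 0, "dz": 0, "spin": 0}

```text
time_s: 31.98
ee_pos: [0.5418, 0.0632, 0.0544]
eef_rot: [-180.0, -0.0, 111.0]
contact_force: [-0.6, -0.2, -0.6]
gripper_width: 0.0394
gripper_force: 25.0
```

>>> move_arm:
  rows:
    - {"hand": 1, "dx": 0, "dy": 0, "dz": 0.0075, "spin": 0.05}
    - {"hand": 1, "dx": 0, "dy": 0, "dz": 0.0075, "spin": 0.05}
    - {"hand": 1, "dx": 0, "dy": 0, "dz": 0.0075, "spin": 0.05}
    - {"hand": 1, "dx": 0, "dy": 0, "dz": 0.0075, "spin": 0.05}
    - {"hand": 1, "dx": 0, "dy": 0, "dz": 0.0075, "spin": 0.05}
    - {"hand": 1, "dx": 0, "dy": 0, "dz": 0.0075, "spin": 0.05}
    - {"hand": 1, "dx": 0, "dy": 0, "dz": 0, "spin": 0}

```text
time_s: 32.85
ee_pos: [0.5417, 0.0632, 0.0526]
eef_rot: [-180.0, 0.0, 57.1]
contact_force: [-0.1, -0.1, -0.4]
gripper_width: 0.0395
gripper_force: 25.0
```

>>> move_arm:
  rows:
    - {"hand": 1, "dx": 0, "dy": 0, "dz": 0.0075, "spin": 0.05}
    - {"hand": 1, "dx": 0, "dy": 0, "dz": 0.0075, "spin": 0.05}
    - {"hand": 1, "dx": 0, "dy": 0, "dz": 0.0075, "spin": 0.05}
    - {"hand": 1, "dx": 0, "dy": 0, "dz": 0.0075, "spin": 0.05}
    - {"hand": 1, "dx": 0, "dy": 0, "dz": 0.0075, "spin": 0.05}
    - {"hand": 1, "dx": 0, "dy": 0, "dz": 0.0075, "spin": 0.05}
    - {"hand": 1, "dx": 0, "dy": 0, "dz": 0, "spin": 0}

```text
time_s: 33.72
ee_pos: [0.5416, 0.0634, 0.0508]
eef_rot: [-180.0, 0.0, 3.3]
contact_force: [-1.0, 1.1, 0.2]
gripper_width: 0.0395
gripper_force: 25.0
```

>>> move_arm:
  rows:
    - {"hand": 1, "dx": 0, "dy": 0, "dz": 0.0075, "spin": 0.05}
    - {"hand": 1, "dx": 0, "dy": 0, "dz": 0.0075, "spin": 0.05}
    - {"hand": 1, "dx": 0, "dy": 0, "dz": 0.0075, "spin": 0.05}
    - {"hand": 1, "dx": 0, "dy": 0, "dz": 0.0075, "spin": 0.05}
    - {"hand": 1, "dx": 0, "dy": 0, "dz": 0.0075, "spin": 0.05}
    - {"hand": 1, "dx": 0, "dy": 0, "dz": 0.0075, "spin": 0.05}
    - {"hand": 1, "dx": 0, "dy": 0, "dz": 0.002, "spin": 0.015}
    - {"hand": 1, "dx": 0, "dy": 0, "dz": 0, "spin": 0}

```text
time_s: 34.72
ee_pos: [0.542, 0.0635, 0.0491]
eef_rot: [-180.0, 0.0, -53.4]
contact_force: [0.2, 2.9, -1.7]
gripper_width: 0.0392
gripper_force: 25.0
```

```bash
python3 -c "
from workcell import manip
print(manip.close_job())"
```

```text
the job is handed in; nothing more can be done
None
```

The job is handed in: the hex key lies flat in the tray's long compartment, and the lid screw dropped off the thread end, then went forward one full turn (about 362°, 12 mm down) and is still held by its knob, at 34.7 s.

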